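# Fold down the propagator's keeper tabs in one stroke along the rim

### The arm

A 7-joint arm with a two-finger parallel gripper is mounted at the origin on the work surface; the furniture and walls round the work are solid. World frame = base frame: x ahead of the robot, y to its left, z up, the work surface at z = 0. Lengths are in m, angles in rad, forces in N, time in s.
With the tool pointing down it reaches from about 0.425 to 0.875 m from the base axis. Payload 4.7 kg.
Tool frame: the origin (TCP) lies on the centre line of the jaws, within the pads' length; the fingertips stand 14 mm ahead of it and the grasp point (between the pads) lies 5 mm behind it; z points along the fingers, y is the direction in which the jaws open and shut (so a half turn about z gives the same grasp; the last joint's range is limited). The gripper opens to 87 mm and grips with 3 to 60 N. Pads are 19 mm wide; open, the fingers measure 117 mm over their backs; the gripper's body (75 mm by 190 mm) begins 51 mm behind the grasp point.
Start: joints at [1.308, 0.321, -0.07, 1.45, 0.023, 1.371, -0.057], TCP at [0.178, -0.625, 0.237] pointing down, gripper open.
Joint ranges: [-2.86, 2.86], [-0.3, 2.09], [-1.38, 1.24], [0.06, 2.45], [-1.56, 4.7], [0.09, 2.05], [-2.69, 2.69]. Speed limits (rad/s): [2.57, 2.57, 3.14, 3.14, 3.14, 3.14, 3.14].

### API

Orientations are given as a rotation vector (axis times angle).
In Python, from bench import ctrl gives the robot as it stands. The module is installed in compiled form; this text tells all that it offers.
- The arm moves only by the tool step_arm, never from a script. Its argument "plan" is a list of rows, each a list of 3 entries, a list of its own where there are three numbers: the turn, a rotation vector about the tool's x, y, z in rad, then the shift along the tool's x, y, z in m, then the closure in counts, from 0 (fully open) to 255 (shut). In form: [[[rx, ry, rz], [x, y, z], hand], ...]. A call has exactly 10 rows; each row is the pose to reach, as a shift and turn from the pose commanded when the call began, along the tool's axes at that moment; what a row does not reach only later rows make up. A row lasts 1/8 s, in which the tool goes at most 62.5 mm and 10.7 degrees, less where a joint would pass 70% of its speed; a pose out of reach is approached as far as the arm can. A call with a gripper value outside its range is refused whole. The fingers move at their own pace and stop on an object; "squeeze" is the grip in N (left out, the last holds). Time passes only in rows, so rows that repeat a pose let the fingers close, or fill a call up. It gives the time, the measured TCP pose, the force and the opening at its end, in the units of the state.
- ctrl.get_state(): the state, without advancing time (a new reading comes with each control period).
- ctrl.get_image(name): name is "side" or "top" or "wrist"; returns the picture (420x560x3 uint8, red, green, blue); there is no depth.
- ctrl.calibration(name): a dict with "fov_y" (degrees; the focal length in pixels is half the picture's height over the tangent of half this angle, whatever the lens; pixels are square), "cx", "cy" (the principal point, pixels), "rvec" (rotation vector, rad) and "tvec" (3), from world to camera coordinates, as OpenCV has them. Camera axes: x right, y down, z forward; pixel columns grow to the right and rows downward; lengths in m; the calibration is good to about 2 mm. A picture is of the moment at which its call begins: read the wrist's pose just before it. calibration takes no time and is no camera call; for the wrist camera it gives the pose at the moment of the call.
- ctrl.close_job(): hands the job in, once; it reports no verdict.
Trained networks look in the newest picture that a camera, given by its name, has taken for a name from the list of things; names that differ only in an ending like _2 or _b are one class to them, and where a whole thing is asked for, a point or a joint stands for the part that bears it (a point fixed in the world has none). Each returns a list of dicts, best first, with "score" (0 to 1); they miss things now and then, are a little off and sometimes report something else, mostly with a low value. They report only what shows in the picture. A call takes as long as a camera call.
- ctrl.cut_out(camera, label): "pixels" (420x560 bool, what is visible of it) and "rect" ([left, top, width, height] in pixels, round what is visible of it).
The state is a dict: "time": time; "joint_positions": joint angles; "qd": joint speeds; "joint_torque": joint torques, N m; "position": TCP position; "tool_rot": TCP orientation; "ft_force": force on the tool from outside, world axes, zero at the start; "torque": the same for the moment, N m; "grip_width": opening from 0.0 (shut) to 1.0 (fully open).
Only numpy, scipy, OpenCV 4.12 (cv2) and the standard library are available. Lean on these libraries where they do the work, as an engineer would, in place of code of your own. Each camera call takes 0.05 s, during which the arm holds its last target.

### The job

Lock the cover of the green propagator: starting at the red tab, run your fingertips lightly along the rim, along the near side, round the right-hand corner and up the right side, so that the five standing tabs are folded down flat one after another. Do it in one stroke, keeping the fingertips close above the rim from the first tab until the last is down; then draw the hand clear. Only touch and push: leave the label bundle on the cover and everything on the bench where it lies.

Things in the scene. Friction and masses are not known exactly. Their poses are not given: they have to be found in the camera images.
- propagator: green tray with flat milky-clear cover, small pots inside, fixed to the bench; 180 (its x) x 270 (y) x 60 mm high; origin at the centre of its underside, z up; its near long side is -x, its right short side -y. Rim and cover level, 60 mm up. Three tabs stand on the near rim, two on the right; red is the first. Apart from tabs and labels nothing is over 6 mm above the rim (hinge lugs)
- stroke_start (a point): point on the rim's top face, at the left end of the near side, in line with the first three tabs and 40 mm before the hinge of the red one
- stroke_corner (a point): point on the rim's top face at the near right corner, where the line of the near tabs meets the line of the right-hand tabs; 40 mm past the folded tip of tab 3 and 45 mm before the hinge of tab 4
- stroke_end (a point): point in line with the two right-hand tabs, level with the rim, 25 mm past the folded tip of tab 5 (10 mm beyond the far side of the propagator)
- tab1 (a joint): keeper tab 1 of 5 (red): stiff flap 24 mm wide, 40 mm long from its hinge, 4 mm thick; hinge at (-70, 95, 63) mm in the propagator's frame, axis level and square to the rim. 0 = flat, tip pointing to the propagator's -y, upper face 5 mm above the rim; 1.57 = upright, tip 43 mm above the rim; range 0 to 1.9. No spring; light friction (0.006 N m) holds it at any angle
- tab2 (a joint): keeper tab 2 of 5 (yellow): stiff flap 24 mm wide, 40 mm long from its hinge, 4 mm thick; hinge at (-70, 30, 63) mm in the propagator's frame, axis level and square to the rim. 0 = flat, tip pointing to the propagator's -y, upper face 5 mm above the rim; 1.57 = upright, tip 43 mm above the rim; range 0 to 1.9. No spring; light friction (0.006 N m) holds it at any angle
- tab3 (a joint): keeper tab 3 of 5 (yellow): stiff flap 24 mm wide, 40 mm long from its hinge, 4 mm thick; hinge at (-70, -35, 63) mm in the propagator's frame, axis level and square to the rim. 0 = flat, tip pointing to the propagator's -y, upper face 5 mm above the rim; 1.57 = upright, tip 43 mm above the rim; range 0 to 1.9. No spring; light friction (0.006 N m) holds it at any angle
- tab4 (a joint): keeper tab 4 of 5 (yellow): stiff flap 24 mm wide, 40 mm long from its hinge, 4 mm thick; hinge at (-25, -115, 63) mm in the propagator's frame, axis level and square to the rim. 0 = flat, tip pointing to the propagator's +x, upper face 5 mm above the rim; 1.57 = upright, tip 43 mm above the rim; range 0 to 1.9. No spring; light friction (0.006 N m) holds it at any angle
- tab5 (a joint): keeper tab 5 of 5 (yellow): stiff flap 24 mm wide, 40 mm long from its hinge, 4 mm thick; hinge at (35, -115, 63) mm in the propagator's frame, axis level and square to the rim. 0 = flat, tip pointing to the propagator's +x, upper face 5 mm above the rim; 1.57 = upright, tip 43 mm above the rim; range 0 to 1.9. No spring; light friction (0.006 N m) holds it at any angle
- label_bundle: bundle of white stick labels lying loose on the cover, 109 (its x) x 17 x 15 mm high; origin at the centre of its underside; to be left alone
- seed_packet: flat paper seed packet, 118 x 82 x 9 mm, on the bench to the right of the propagator; origin at the centre of its underside; to be left alone
- black_pots: nested stack of black plastic pots, 76 mm across, 108 mm tall, standing to the left; origin at the centre of its underside; to be left alone
- tape_roll: roll of beige tape lying flat, 98 mm across, 25 mm high, to the left; origin at the centre of its underside; to be left alone
- food_tin: tin can, 75 mm across, 58 mm tall, standing to the right; origin at the centre of its underside; to be left alone
- red_labels: bundle of red stick labels lying on the bench to the right, 108 (its x) x 17 x 10 mm; origin at the centre of its underside; to be left alone

How it is judged:
By the outcome, as a careful person would: the job done as asked, in the order asked, and still so for the second after the job is handed in, with the robot touching nothing.
It also fails if it takes over 43 s, if anything falls off the work surface, if the arm or the gripper's body presses on something with over 40 N, if the wrist force passes 120 N, or if a joint passes its speed limit or range.

## Working session

There is one attempt and no reset: what is moved stays moved. The work goes in short steps, Python scripts to look and compute and a tool call to move; the robot and the scene stay as the last step left them, time stands still between calls to the robot, and variables do not carry over. Pictures are saved under pics/ and viewed, and the job is handed in when it is done.

Besides the shell and the picture viewer there is one more tool, called after "Emit:" as name([rows], argument=value, ...), one row to a line, values as JSON. step_arm: Moves the arm, as the interface text tells. Its arguments: {"type":"object","properties":{"plan":{"type":"array"},"squeeze":{"type":"number"}},"required":["plan"]}

```bash
mkdir -p pics; python3 - <<'E'
from bench import ctrl
import cv2
print(ctrl.get_state())
for n in("side","top","wrist"):
    im=ctrl.get_image(n); cv2.imwrite(f"pics/{n}0.png",im[:,:,::-1]); print(n,ctrl.calibration(n))
E
```

```text
{'time': 0.0, 'joint_positions': array([ 1.30812681,  0.32182745, -0.07010398,  1.45169297,  0.02263047,
        1.37076999, -0.05693641]), 'qd': array([-3.05615773e-04, -1.61470438e-04, -1.00120115e-03,  9.62844890e-04,
       -1.81447902e-05,  1.24261312e-03, -8.76687919e-04]), 'joint_torque': array([ 4.71169369e-04, -4.91298938e+01, -4.03821375e-01, -3.12528920e+01,
       -6.40775403e-02,  4.35592909e-02,  1.48785712e-04]), 'position': array([ 0.17742305, -0.62476949,  0.23544973]), 'tool_rot': array([-3.10970165e+00, -4.33133516e-01,  6.01991598e-04]), 'ft_force': array([1.19294796, 0.44729962, 0.18574699]), 'torque': array([0.00282748, 0.03774613, 0.05035695]), 'grip_width': 0.9964533520025503}
side {'fov_y': 42.273481554739625, 'cx': 283.91817899282574, 'cy': 204.39001566466118, 'rvec': array([ 0.35504386, -2.67099153,  1.38595778]), 'tvec': array([0.57245393, 0.13056066, 1.70270421])}
top {'fov_y': 42.35716422377685, 'cx': 273.817632002859, 'cy': 208.1204951853055, 'rvec': array([ 2.12900942, -2.07652522,  0.23244002]), 'tvec': array([0.03688209, 0.56556177, 1.38334921])}
wrist {'fov_y': 66.41647865043419, 'cx': 280.86395801917104, 'cy': 209.23194816656013, 'rvec': array([-2.34129165,  1.77033984,  0.22537226]), 'tvec': array([-0.64945517, -0.02799675,  0.39069151])}
```

View pics/side0.png

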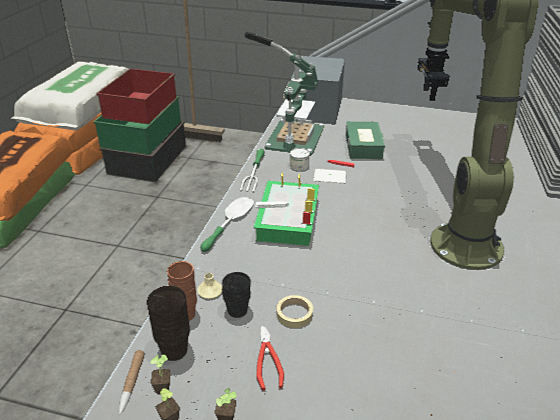

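View pics/top0.png

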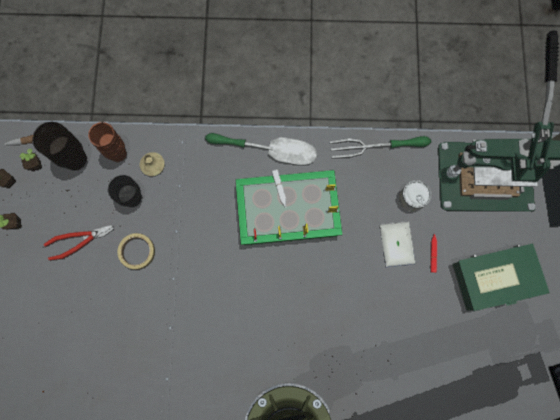

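View pics/wrist0.png

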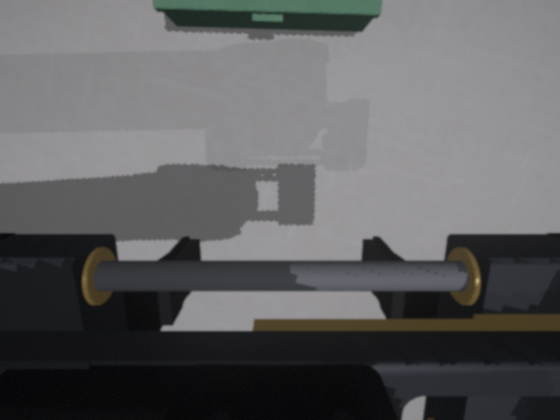

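The top view shows the propagator at about columns 237–341 and rows 171–245. The red tab is near (255,234), the near yellow tabs near (280,232) and (305,230), and the right-hand ones near (332,209) and (333,187). The label bundle is at (279,187).

```bash
cat > h.py <<'E'
from bench import ctrl
import cv2, numpy as np
from scipy.spatial.transform import Rotation as R
def cam(n):
    c=ctrl.calibration(n); f=210/np.tan(np.radians(c['fov_y']/2))
    K=np.array([[f,0,c['cx']],[0,f,c['cy']],[0,0,1.]])
    return K,np.array(c['rvec'],float),np.array(c['tvec'],float)
def proj(n,P,c=None):
    K,r,t=c or cam(n); return cv2.projectPoints(np.asarray(P,float).reshape(-1,1,3),r,t,K,None)[0][:,0]
def ray(n,uv,z,c=None):
    K,r,t=c or cam(n); M=R.from_rotvec(r).as_matrix(); C=-M.T@t
    uv=np.atleast_2d(uv); d=(np.linalg.inv(K)@np.c_[uv,np.ones(len(uv))].T).T@M
    return C+d*((z-C[2])/d[:,2])[:,None]
E
python3 - <<'E'
from h import *
for n in("top","side"):
    im=ctrl.get_image(n)
    if n=="top": crop=im[150:270,210:370]
    else: crop=im[150:260,230:360]
    cv2.imwrite(f"pics/{n}c.png",cv2.resize(crop[:,:,::-1],None,fx=5 if n=="top" else 5,fy=5,interpolation=cv2.INTER_CUBIC)[:600])
    for l in("propagator","tab1","tab3","label_bundle"):
        for d in ctrl.cut_out(n,l)[:6]:
            p=d['pixels']; v,u=np.nonzero(p); print(n,l,round(d['score'],2),d['rect'],p.sum(),u.mean().round(1),v.mean().round(1))
            if l=="propagator" and d['score']>.5:
                print(cv2.minAreaRect(np.c_[u,v].astype(np.float32))); np.save(f"m_{n}.npy",p)
E
```

```text
top propagator 0.88 [233.9, 168.8, 106.9, 76.4] 6604 287.8 208.2
((287.7376403808594, 207.87625122070312), (67.76203155517578, 101.79230499267578), 84.2894058227539)
top tab1 0.55 [327.3, 205.0, 11.0, 5.4] 52 332.4 209.4
top tab1 0.42 [326.7, 185.8, 9.4, 2.2] 37 329.5 187.4
top tab3 0.55 [327.3, 205.0, 11.0, 5.4] 52 332.4 209.4
top tab3 0.42 [326.7, 185.8, 9.4, 2.2] 37 329.5 187.4
top label_bundle 0.57 [269.3, 171.8, 15.5, 35.0] 168 278.8 187.2
side propagator 0.61 [254.8, 180.7, 62.7, 62.9] 3153 286.9 213.5
((285.1199951171875, 212.65997314453125), (58.40702438354492, 62.64966583251953), 8.130102157592773)
side tab1 0.66 [304.3, 202.6, 10.0, 11.9] 70 307.9 205.8
side tab1 0.58 [219.8, 273.1, 28.9, 44.0] 1091 235.6 293.3
side tab1 0.56 [307.9, 188.7, 5.5, 13.5] 80 310.0 194.5
side tab3 0.66 [304.3, 202.6, 10.0, 11.9] 70 307.9 205.8
side tab3 0.58 [219.8, 273.1, 28.9, 44.0] 1091 235.6 293.3
side tab3 0.56 [307.9, 188.7, 5.5, 13.5] 80 310.0 194.5
side label_bundle 0.48 [255.1, 204.7, 35.0, 3.4] 167 272.1 204.4
side label_bundle 0.44 [255.1, 181.4, 63.4, 64.4] 3112 287.2 213.4
```

View pics/topc.png

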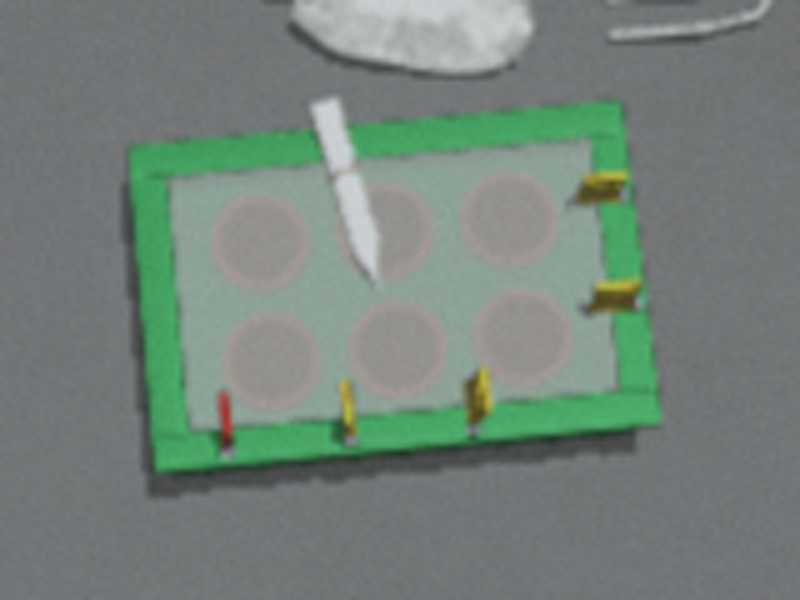

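View pics/sidec.png

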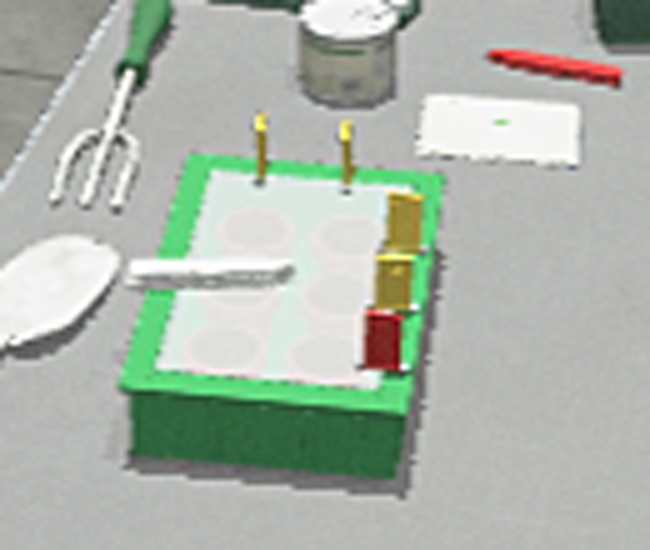

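The crops agree: the rim outline is clean, all five tabs stand, and the label bundle is well away from the stroke line. I'll fit the pose from the rim corners in both views.

```bash
python3 - <<'E'
from h import *
from scipy.optimize import least_squares
s=lambda a,o:(np.array(a,float)+.5)/5-.5+np.array(o)
order=[(-.09,.135),(-.09,-.135),(.09,-.135),(.09,.135)]
t=s([(153,472),(660,425),(622,102),(130,148)],(210,150))
sd=s([(407,412),(443,172),(192,155),(122,388)],(230,150))
ct,cs=cam("top"),cam("side")
def pts(p,z): 
    c,sn=np.cos(p[2]),np.sin(p[2]); return np.array([(p[0]+c*x-sn*y,p[1]+sn*x+c*y,z) for x,y in order])
def fit(use,fz=False):
    def f(p):
        z=p[3] if fz else .06
        r=[]
        if 't' in use: r.append(proj("top",pts(p,z),ct)-t)
        if 's' in use: r.append(proj("side",pts(p,z),cs)-sd)
        return np.concatenate(r).ravel()
    o=least_squares(f,[.55,0,0,.06] if fz else [.55,0,0]); print(use,fz,o.x.round(4),f(o.x).round(1)); return o.x
fit('t');fit('s');fit('ts');p=fit('ts',True)
E
```

```text
t False [0.5706 0.0134 0.1172] [ 0.1  0.2  0.4  0.3  0.1 -0.1 -0.6 -0.5]
s False [0.5755 0.014  0.1263] [ 0.6  0.2  0.6  0.3 -0.7 -0.4 -0.5 -0.2]
ts False [0.5726 0.0138 0.1198] [ 0.1 -0.4  0.4 -0.5 -0.1 -0.9 -0.7 -1.1  1.3  0.4  1.7  0.5  0.4 -0.4
  0.1 -0.3]
ts True [0.5728 0.0134 0.1199 0.0586] [ 0.2 -0.4  0.4 -0.6 -0.1 -0.9 -0.6 -1.   1.2  0.6  1.6  0.8  0.3 -0.1
  0.1  0. ]
```

```bash
cat >> h.py <<'E'
PX=dict(x=.572,y=.0136,a=.119)
def w(lx,ly):
    c,s=np.cos(PX['a']),np.sin(PX['a']); return np.array([PX['x']+c*lx-s*ly,PX['y']+s*lx+c*ly])
def rel(target,yaw=None,st=None):
    """shift and turn in tool axes from the measured pose"""
    st=st or ctrl.get_state(); M=R.from_rotvec(st['tool_rot']); d=M.inv().apply(np.array(target)-st['position'])
    out=[d.round(4)]
    if yaw is not None:
        T=R.from_euler('z',yaw)*R.from_euler('x',np.pi); out.append((M.inv()*T).as_rotvec().round(4))
    return out
E
python3 - <<'E'
from h import *
print(rel([.45,-.2,.29],.119)); 
for l in [(-.07,.135),(-.07,-.115),(.1,-.115)]: print(w(*l))
E
```

```text
[array([ 0.3782, -0.3346, -0.0535]), array([1.000e-04, 0.000e+00, 1.579e-01])]
[0.48646794 0.13933491]
[ 0.51614777 -0.10889706]
[ 0.68494551 -0.08871477]
```

Emit:
step_arm([
  [[0,0,0],[0.01,-0.01,-0.05],255],
  [[0,0,0.02],[0.05,-0.045,-0.055],255],
  [[0,0,0.04],[0.095,-0.084,-0.055],255],
  [[0,0,0.06],[0.14,-0.124,-0.055],255],
  [[0,0,0.08],[0.185,-0.164,-0.055],255],
  [[0,0,0.1],[0.23,-0.204,-0.055],255],
  [[0,0,0.12],[0.275,-0.244,-0.055],255],
  [[0,0,0.14],[0.32,-0.284,-0.055],255],
  [[0,0,0.158],[0.36,-0.318,-0.055],255],
  [[0,0,0.158],[0.378,-0.335,-0.055],255],
], squeeze=20)

```text
time: 1.9
position: [0.4513, -0.1962, 0.292]
tool_rot: [3.135, 0.194, 0.002]
ft_force: [0.2, -0.5, -0.4]
grip_width: 0.021
```

```bash
python3 - <<'E'
from h import *
st=ctrl.get_state(); print(st['time'],st['position'],st['tool_rot'],st['ft_force'],st['grip_width'])
print(rel([.47,.0,.30],.119)); 
E
```

```text
1.9 [ 0.45133176 -0.19619795  0.29201468] [3.13540561e+00 1.94089396e-01 1.75155356e-03] [ 0.23238423 -0.52613859 -0.40575094] 0.020635959507203077
[array([ 0.0427, -0.1924, -0.008 ]), array([ 0.0003, -0.0011,  0.0046])]
```

Emit:
step_arm([
  [[0,0,0],[0.004,-0.03,0],255],
  [[0,0,0],[0.008,-0.07,0],255],
  [[0,0,0],[0.012,-0.11,0],255],
  [[0,0,0],[0.016,-0.15,0],255],
  [[0,0,0],[0.02,-0.18,0],255],
  [[0,0,0],[0.02,-0.195,0],255],
  [[0,0,0],[0.02,-0.195,0],255],
  [[0,0,0],[0.02,-0.195,0],255],
  [[0,0,0],[0.02,-0.195,0],255],
  [[0,0,0],[0.02,-0.195,0],255],
])

```text
time: 3.15
position: [0.4465, -0.0045, 0.2914]
tool_rot: [-3.136, -0.184, 0.0]
ft_force: [-0.5, 0.7, -0.4]
grip_width: 0.007
```

```bash
python3 - <<'E'
from h import *
st=ctrl.get_state(); print(st['time'],st['position'],st['tool_rot'],st['ft_force'],st['grip_width'])
c=cam("wrist"); np.savez("wc.npz",K=c[0],r=c[1],t=c[2])
im=ctrl.get_image("wrist"); 
P=[(*w(x,y),.06) for x,y in [(-.09,.135),(-.09,-.135),(.09,-.135),(.09,.135),(-.07,.135),(-.07,-.115),(.1,-.115)]]
uv=proj("wrist",P,c); print(uv.round(1))
b=im[:,:,::-1].copy(); cv2.imwrite("pics/w1raw.png",b)
for u,v in uv: cv2.circle(b,(int(round(u)),int(round(v))),3,(255,0,255),1)
cv2.imwrite("pics/w1.png",b)
E
```

```text
3.15 [ 0.44645134 -0.00450102  0.29142502] [-3.13602178e+00 -1.84382610e-01  2.89264829e-04] [-0.49024783  0.68773919 -0.35269454] 0.00698007188138447
[[163.  155.8]
 [393.6 155.2]
 [408.3 -21.2]
 [146.7 -20.2]
 [161.4 138.4]
 [377.7 137.8]
 [389.7 -32.3]]
```

View pics/w1.png

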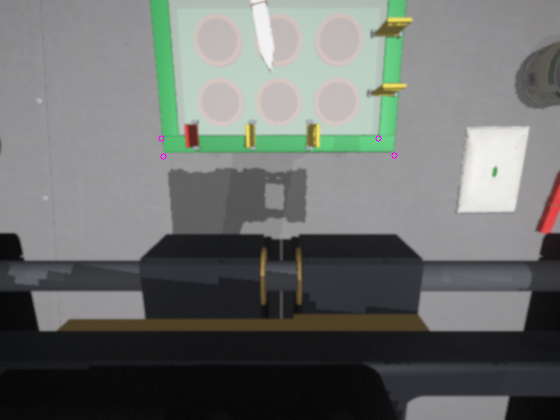

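Predicted corners lie 3–4 px below the real near edge in the wrist view, so the tray is a few millimetres farther out than I fitted. I'll zoom in to refine.

```bash
python3 - <<'E'
import cv2
b=cv2.imread("pics/w1raw.png")[90:170,145:245]; cv2.imwrite("pics/w1a.png",cv2.resize(b,None,fx=7,fy=7,interpolation=cv2.INTER_CUBIC))
b=cv2.imread("pics/w1raw.png")[70:170,300:420]; cv2.imwrite("pics/w1b.png",cv2.resize(b,None,fx=6,fy=6,interpolation=cv2.INTER_CUBIC))
E
```

```text
(no output)
```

View pics/w1a.png

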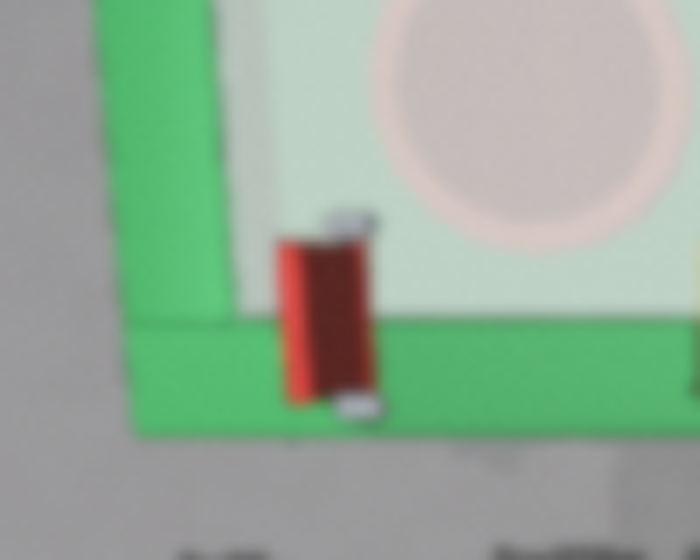

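View pics/w1b.png

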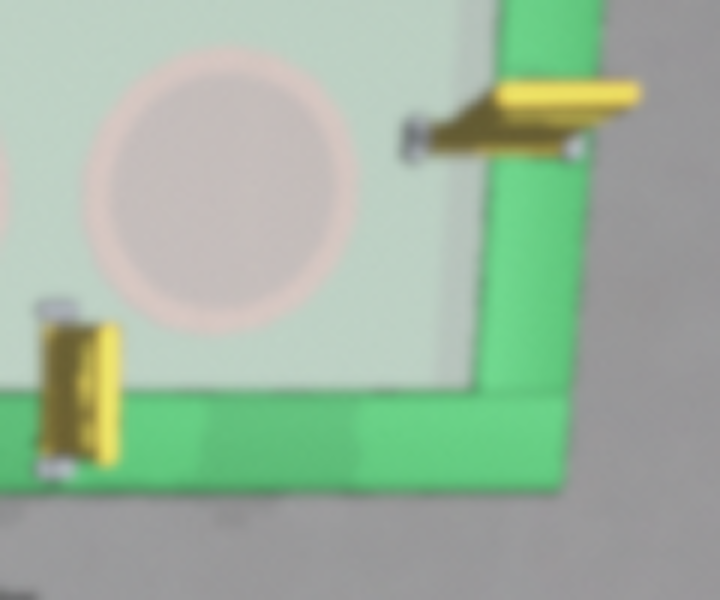

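```bash
python3 - <<'E'
from h import *
from scipy.optimize import least_squares
d=np.load("wc.npz"); cw=(d['K'],d['r'],d['t'])
L=np.array([(-.09,.135,.06),(-.09,-.135,.06),(-.07,.095,.063),(-.07,-.035,.063),(-.025,-.115,.063)])
m=np.array([(164.1,151.8),(393.2,151.4),(194.9,134.4),(308.5,134.6),(381.8,93.2)])
def P(p):
    c,s=np.cos(p[2]),np.sin(p[2]); return np.c_[p[0]+c*L[:,0]-s*L[:,1],p[1]+s*L[:,0]+c*L[:,1],L[:,2]+p[3]]
for dz in (0,None):
    f=lambda p:(proj("w",P(p if dz is None else [*p,0]),cw)-m).ravel()
    o=least_squares(f,[.57,.01,.12]+([0] if dz is None else [])); print(o.x.round(4),f(o.x).round(1))
E
```

```text
[0.5761 0.0138 0.1165] [-1.4  0.2  0.7  0.6  0.2  0.1  0.3 -0.2  0.1 -0.5]
[ 0.5761  0.0137  0.1165 -0.0022] [-0.7  0.1  0.1  0.4  0.8  0.   0.2 -0.2 -0.5 -0.3]
```

```bash
sed -i "s/^PX=.*/PX=dict(x=.5742,y=.0137,a=.118)/" h.py; python3 - <<'E'
from h import *
s=w(-.07,.137); print(s, rel([*s,.13],.118), rel([*s,.082],.118))
E
```

```text
[0.48855826 0.14150647] [array([ 0.059 , -0.1398,  0.1614]), array([-0.0002,  0.0002, -0.0002])] [array([ 0.059 , -0.1398,  0.2094]), array([-0.0002,  0.0002, -0.0002])]
```

Emit:
step_arm([
  [[0,0,0],[0.02,-0.045,0.02],255],
  [[0,0,0],[0.04,-0.095,0.06],255],
  [[0,0,0],[0.055,-0.13,0.1],255],
  [[0,0,0],[0.059,-0.14,0.14],255],
  [[0,0,0],[0.059,-0.14,0.17],255],
  [[0,0,0],[0.059,-0.14,0.185],255],
  [[0,0,0],[0.059,-0.14,0.195],255],
  [[0,0,0],[0.059,-0.14,0.203],255],
  [[0,0,0],[0.059,-0.14,0.207],255],
  [[0,0,0],[0.059,-0.14,0.207],255],
])

```text
time: 4.45
position: [0.4886, 0.1422, 0.0848]
tool_rot: [3.136, 0.186, 0.001]
ft_force: [-0.3, -0.1, -0.4]
grip_width: 0.004
```

```bash
python3 - <<'E'
from h import *
st=ctrl.get_state(); print(st['time'],st['position'],st['tool_rot'],st['ft_force'],st['grip_width'])
s=w(-.07,.137); print(rel([*s,.082],.118))
for n,(a,b,c,d) in dict(side=(170,270,250,350),top=(150,270,210,370),wrist=(60,360,80,480)).items():
    im=ctrl.get_image(n)[a:b,c:d,::-1]; k=2 if n=="wrist" else 5
    cv2.imwrite(f"pics/{n}2.png",cv2.resize(im,None,fx=k,fy=k,interpolation=cv2.INTER_CUBIC))
E
```

```text
4.45 [0.48861865 0.1421716  0.08479942] [3.13579627e+00 1.86188465e-01 7.75488327e-04] [-0.29258636 -0.12826808 -0.43484776] 0.0038908259991950614
[array([-0.0001,  0.0007,  0.0028]), array([ 0.0003, -0.0005,  0.0006])]
```

View pics/side2.png

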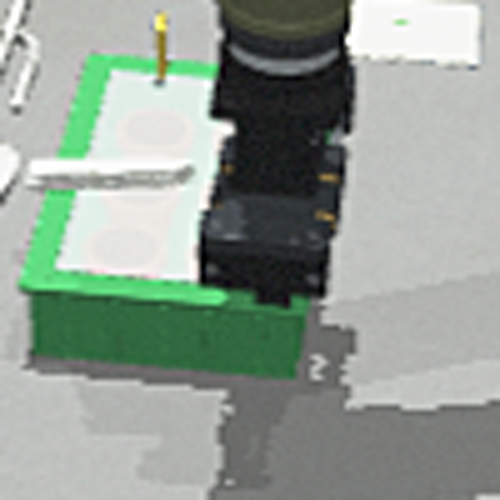

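View pics/wrist2.png

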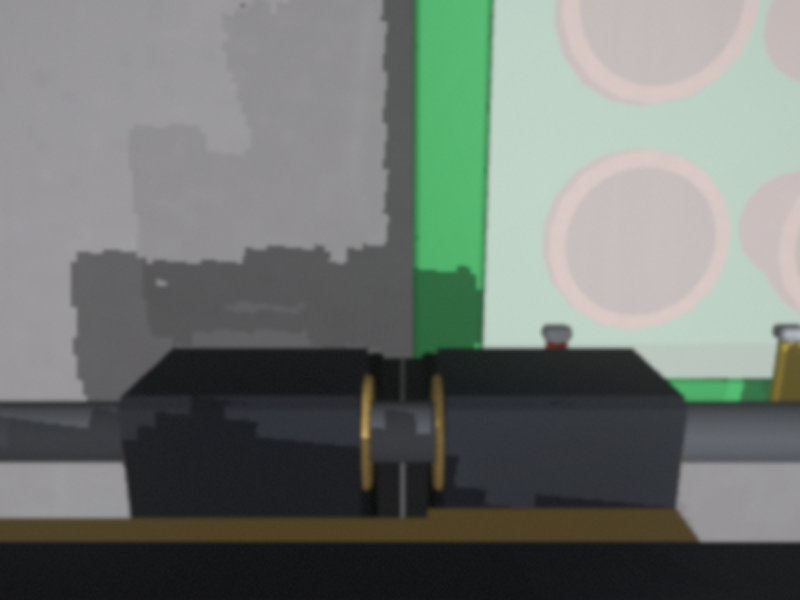

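The closed fingertips sit over the rim's left end, about 11 mm up by kinematics, and the red tab is still ahead of them, untouched. Next I'll feel for the rim height.

Emit:
step_arm([
  [[0,0,0],[0,0,0.003],255],
  [[0,0,0],[0,0,0.005],255],
  [[0,0,0],[0,0,0.007],255],
  [[0,0,0],[0,0,0.008],255],
  [[0,0,0],[0,0,0.009],255],
  [[0,0,0],[0,0,0.0095],255],
  [[0,0,0],[0,0,0.01],255],
  [[0,0,0],[0,0,0.0105],255],
  [[0,0,0],[0,0,0.0105],255],
  [[0,0,0],[0,0,0.0105],255],
])

```text
time: 5.85
position: [0.4885, 0.1423, 0.0744]
tool_rot: [3.136, 0.186, 0.0]
ft_force: [-2.5, -1.1, 5.0]
grip_width: 0.008
```

Contact is clear: 5 N upward at TCP z = 0.0744, so the rim is at about z = 0.0605. I'll lift to roughly 6.5–7 mm above the rim, clearing the lugs, and start the stroke.

Emit:
step_arm([
  [[0,0,0],[0,0,-0.004],255],
  [[0,0,0],[0,0,-0.0068],255],
  [[0,0,0],[0,0.003,-0.0068],255],
  [[0,0,0],[0,0.006,-0.0068],255],
  [[0,0,0],[0,0.009,-0.0068],255],
  [[0,0,0],[0,0.012,-0.0068],255],
  [[0,0,0],[0,0.014,-0.0068],255],
  [[0,0,0],[0,0.015,-0.0068],255],
  [[0,0,0],[0,0.015,-0.0068],255],
  [[0,0,0],[0,0.015,-0.0068],255],
])

```text
time: 7.1
position: [0.4902, 0.1275, 0.0808]
tool_rot: [3.136, 0.187, 0.0]
ft_force: [-0.1, 0.2, -0.1]
grip_width: 0.005
```

```bash
python3 - <<'E'
from h import *
st=ctrl.get_state(); print(st['time'],st['position'],st['ft_force'])
print(rel([*w(-.07,-.115),.0813],.118))
E
```

```text
7.1 [0.49016426 0.12749815 0.08082818] [-0.08661579  0.16748106 -0.14993942]
[array([-2.000e-04,  2.379e-01, -5.000e-04]), array([ 0.   , -0.   ,  0.001])]
```

Emit:
step_arm([
  [[0,0,0],[0,0.005,0],255],
  [[0,0,0],[0,0.012,0],255],
  [[0,0,0],[0,0.02,0],255],
  [[0,0,0],[0,0.028,0],255],
  [[0,0,0],[0,0.036,0],255],
  [[0,0,0],[0,0.044,0],255],
  [[0,0,0],[0,0.052,0],255],
  [[0,0,0],[0,0.06,0],255],
  [[0,0,0],[0,0.066,0],255],
  [[0,0,0],[0,0.07,0],255],
])

```text
time: 8.35
position: [0.4985, 0.0574, 0.0808]
tool_rot: [3.136, 0.186, -0.0]
ft_force: [-0.7, 0.7, -0.0]
grip_width: 0.005
```

```bash
python3 - <<'E'
from h import *
st=ctrl.get_state(); print(st['time'],st['position'],st['ft_force'])
print(rel([*w(-.07,-.115),.0808],.118))
for n,(a,b,c,d) in dict(side=(170,270,250,350),wrist=(60,360,80,480)).items():
    im=ctrl.get_image(n)[a:b,c:d,::-1]; k=2 if n=="wrist" else 5
    cv2.imwrite(f"pics/{n}3.png",cv2.resize(im,None,fx=k,fy=k,interpolation=cv2.INTER_CUBIC))
E
```

```text
8.35 [0.49850144 0.05739532 0.0808024 ] [-0.67321369  0.6917097  -0.03503818]
[array([-1.000e-04,  1.673e-01,  0.000e+00]), array([0.0001, 0.0001, 0.0005])]
```

View pics/side3.png

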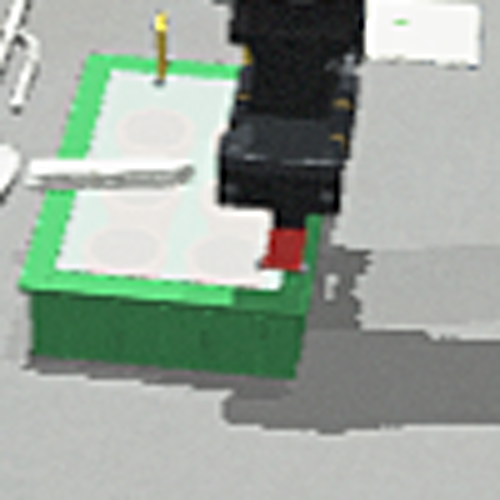

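View pics/wrist3.png

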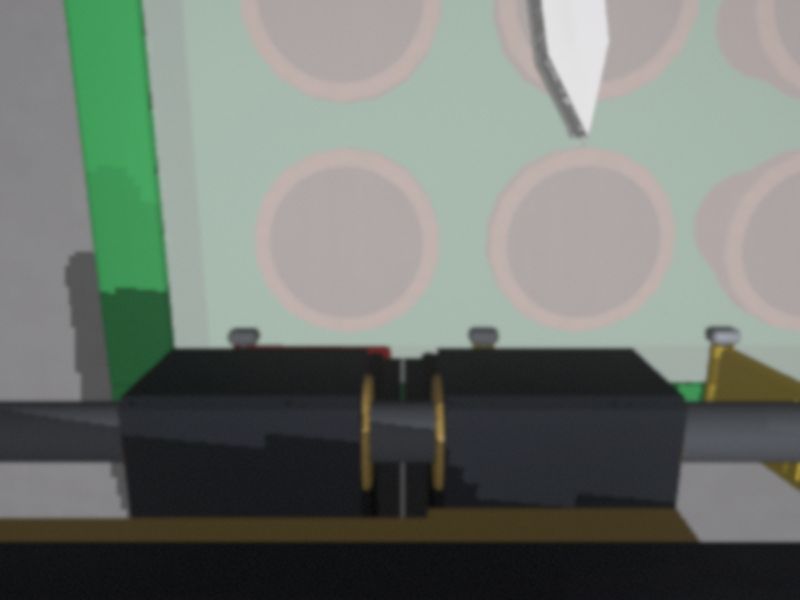

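The red tab lies flat behind the fingers, with no notable forces, the label bundle is still, and the height is holding. I'll carry on.

Emit:
step_arm([
  [[0,0,0],[0,0.006,0],255],
  [[0,0,0],[0,0.014,0],255],
  [[0,0,0],[0,0.023,0],255],
  [[0,0,0],[0,0.032,0],255],
  [[0,0,0],[0,0.041,0],255],
  [[0,0,0],[0,0.05,0],255],
  [[0,0,0],[0,0.059,0],255],
  [[0,0,0],[0,0.068,0],255],
  [[0,0,0],[0,0.077,0],255],
  [[0,0,0],[0,0.085,0],255],
])

```text
time: 9.7
position: [0.5086, -0.0261, 0.0809]
tool_rot: [-3.135, -0.187, -0.0]
ft_force: [-0.5, 1.5, 0.6]
grip_width: 0.006
```

Emit:
step_arm([
  [[0,0,0],[0,0.009,0],255],
  [[0,0,0],[0,0.018,0],255],
  [[0,0,0],[0,0.027,0],255],
  [[0,0,0],[0,0.036,0],255],
  [[0,0,0],[0,0.045,0],255],
  [[0,0,0],[0,0.054,0],255],
  [[0,0,0],[0,0.063,0],255],
  [[0,0,0],[0,0.072,0],255],
  [[0,0,0],[0,0.079,0],255],
  [[0,0,0],[0,0.082,0],255],
])

```text
time: 10.95
position: [0.5183, -0.1085, 0.0808]
tool_rot: [3.136, 0.186, -0.0]
ft_force: [1.4, 0.4, 0.6]
grip_width: 0.005
```

```bash
python3 - <<'E'
from h import *
st=ctrl.get_state(); print(st['time'],st['position'],st['ft_force'])
print(rel([*w(-.07,-.115),.0808],.118),rel([*w(.1,-.115),.0808],.118))
for n,(a,b,c,d) in dict(side=(170,270,250,350),wrist=(60,360,80,480)).items():
    im=ctrl.get_image(n)[a:b,c:d,::-1]; k=2 if n=="wrist" else 5
    cv2.imwrite(f"pics/{n}4.png",cv2.resize(im,None,fx=k,fy=k,interpolation=cv2.INTER_CUBIC))
E
```

```text
10.95 [ 0.51831135 -0.10850113  0.08081872] [1.4014158  0.41614965 0.60935002]
[array([-0.0001,  0.0002,  0.    ]), array([0.0001, 0.    , 0.0003])] [array([0.1699, 0.0003, 0.    ]), array([0.0001, 0.    , 0.0003])]
```

View pics/side4.png

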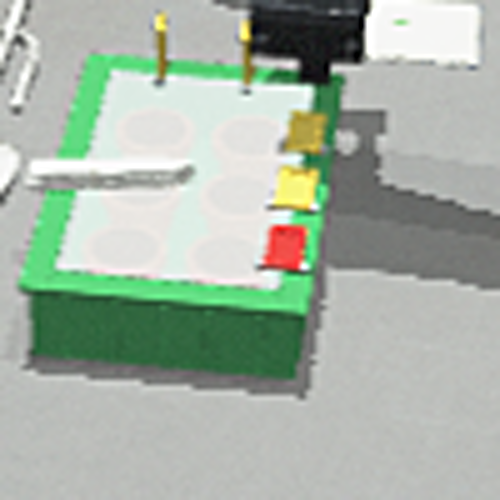

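View pics/wrist4.png

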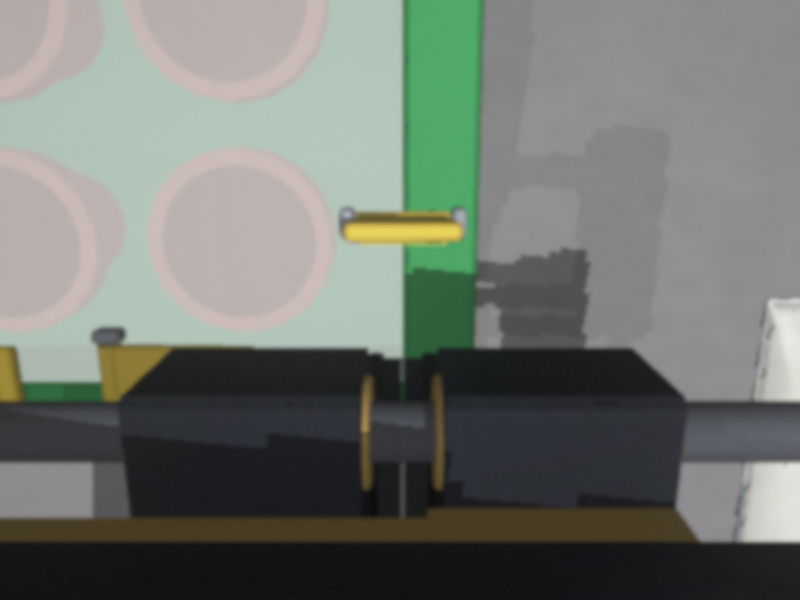

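The three near tabs are flat, and tabs 4 and 5 still stand. Tab 4's centre (wrist crop column 402) lines up exactly with the finger gap. Now up the right side.

Emit:
step_arm([
  [[0,0,0],[0.005,0,0],255],
  [[0,0,0],[0.012,0,0],255],
  [[0,0,0],[0.02,0,0],255],
  [[0,0,0],[0.029,0,0],255],
  [[0,0,0],[0.038,0,0],255],
  [[0,0,0],[0.047,0,0],255],
  [[0,0,0],[0.056,0,0],255],
  [[0,0,0],[0.065,0,0],255],
  [[0,0,0],[0.074,0,0],255],
  [[0,0,0],[0.082,0,0],255],
])

```text
time: 12.3
position: [0.6004, -0.0981, 0.0808]
tool_rot: [-3.136, -0.187, -0.0]
ft_force: [-0.3, 0.4, -0.0]
grip_width: 0.007
```

Emit:
step_arm([
  [[0,0,0],[0.009,0,0],255],
  [[0,0,0],[0.018,0,0],255],
  [[0,0,0],[0.027,0,0],255],
  [[0,0,0],[0.036,0,0],255],
  [[0,0,0],[0.045,0,0],255],
  [[0,0,0],[0.054,0,0],255],
  [[0,0,0],[0.063,0,0],255],
  [[0,0,0],[0.072,0,0],255],
  [[0,0,0],[0.081,0,0],255],
  [[0,0,0],[0.089,0,0],255],
])

```text
time: 13.55
position: [0.6886, -0.0876, 0.0808]
tool_rot: [3.136, 0.187, -0.0]
ft_force: [0.2, 0.8, -0.5]
grip_width: 0.006
```

```bash
python3 - <<'E'
from h import *
st=ctrl.get_state(); print(st['time'],st['position'],st['ft_force'])
print(rel([*w(.1,-.115),.0808],.118))
for n,(a,b,c,d) in dict(side=(150,250,250,350),wrist=(60,360,80,480)).items():
    im=ctrl.get_image(n)[a:b,c:d,::-1]; k=2 if n=="wrist" else 5
    cv2.imwrite(f"pics/{n}5.png",cv2.resize(im,None,fx=k,fy=k,interpolation=cv2.INTER_CUBIC))
E
```

```text
13.55 [ 0.68863624 -0.08759014  0.08077407] [ 0.204101    0.77547975 -0.47677655]
[array([-0.0017,  0.0009, -0.    ]), array([0.    , 0.    , 0.0008])]
```

View pics/side5.png

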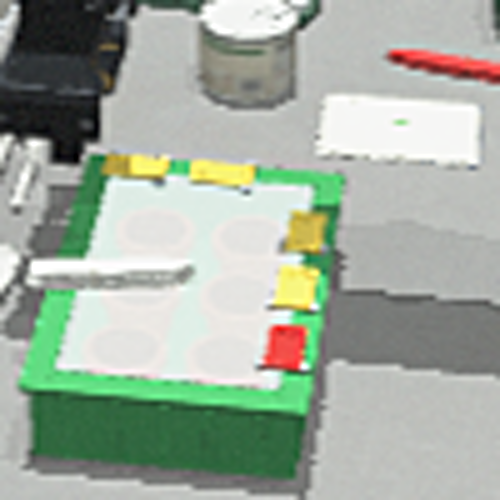

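All five tabs are down. I'll lift straight up and draw clear toward the robot's right.

Emit:
step_arm([
  [[0,0,0],[0,0,-0.02],255],
  [[0,0,0],[0,0,-0.06],255],
  [[0,0,0],[0,0,-0.11],255],
  [[0,0,0],[0,0,-0.16],255],
  [[0,0,0],[-0.03,0.01,-0.19],255],
  [[0,0,0],[-0.08,0.04,-0.2],255],
  [[0,0,0],[-0.13,0.08,-0.2],255],
  [[0,0,0],[-0.18,0.12,-0.2],255],
  [[0,0,0],[-0.21,0.15,-0.2],255],
  [[0,0,0],[-0.21,0.15,-0.2],255],
])

```text
time: 14.9
position: [0.4943, -0.2661, 0.2823]
tool_rot: [3.133, 0.173, -0.001]
ft_force: [0.1, 0.0, 0.0]
grip_width: 0.006
```

```bash
python3 - <<'E'
from h import *
st=ctrl.get_state(); print(st['time'],st['position'],st['ft_force'])
for n,(a,b,c,d) in dict(side=(150,250,240,370),top=(150,270,210,370)).items():
    im=ctrl.get_image(n)[a:b,c:d,::-1]
    cv2.imwrite(f"pics/{n}6.png",cv2.resize(im,None,fx=5,fy=5,interpolation=cv2.INTER_CUBIC))
E
```

```text
14.9 [ 0.49426292 -0.26607901  0.28234855] [0.13564587 0.00067119 0.04023177]
```

View pics/side6.png

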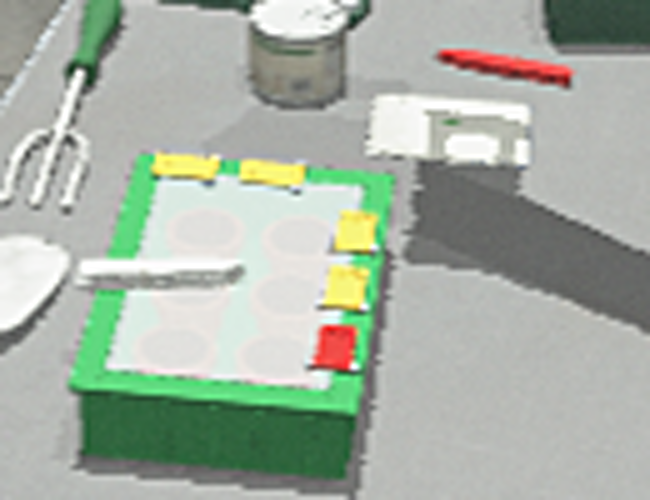

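View pics/top6.png

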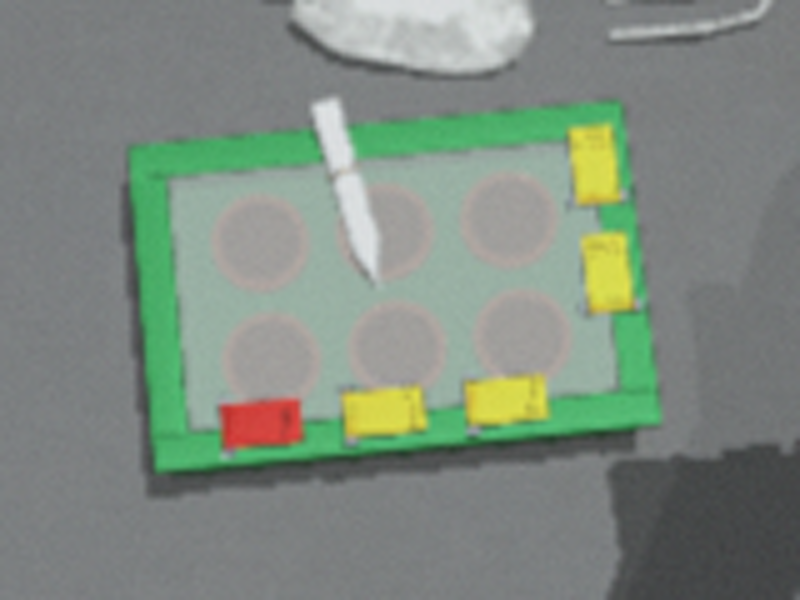

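Both views show all five tabs flat. The label bundle is still at (345,190) in the top crop, as it was at the start, and the hand is clear.

```bash
python3 -c "
from bench import ctrl
print(ctrl.close_job())"
```

```text
the job is handed in; nothing more can be done
None
```

All five tabs are folded down flat, in order from the red one, and I handed the job in at about 15 s of the 43 s allowed.

- **Stroke:** I touched the rim once, lightly (about 5 N), at the left end to find its height. From there I ran the closed fingertips about 6.5 mm above it along the near side, round the right corner and up the right side without lifting. Then I lifted straight up and drew the hand clear.
- **Last checks:** In the final side and top pictures all five tabs lie flat and the label bundle is where it was. The seed packet, tin and red labels look unmoved in the side picture; I did not check the pots and tape roll again. Contact forces read at the end of each move in the stroke stayed under 2 N, and they were near zero with the hand clear.
- **Disagreement:** The cameras differed by about 5 mm on the propagator's distance from the robot (0.571 m from the top, 0.576 m from the wrist). I used 0.574 m, and the fingers lined up with tab 4 in the wrist view.
- **Not measured:** The tabs' exact angles were only judged by eye. From the stroke height they should be within about 0.05 rad of flat.

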